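# Couple the blow-off nozzle to the bench air outlet

### The arm

A 6-joint arm with a two-finger parallel gripper is mounted at the origin on the work surface. World frame = base frame: x ahead of the robot, y to its left, z up, the work surface at z = 0. Lengths are in m, angles in rad, forces in N, time in s.
With the tool pointing down it reaches from about 0.225 to 0.875 m from the base axis. Payload 3.4 kg.
Tool frame: the origin (TCP) lies midway between the tips of the shut fingers; the grasp point (between the pads) lies 19 mm behind it (manip.grasp_offset is the distance from the TCP to the grasp point, in m); x points along the fingers, y is the direction in which the jaws open and shut, and the axes are right-handed (so a half turn about x gives the same grasp; the last joint's range is limited). The gripper opens to 85 mm and grips with 20 to 120 N. Pads are 22 mm wide; open, the fingers measure 114 mm over their backs; the gripper's body (76 mm by 85 mm) begins 54 mm behind the grasp point. The pads swing forward as they close: fully open they stand 13 mm farther back than shut.
Start: joints at [1.166, 0.276, 1.505, -0, 1.361, -0.121], TCP at [0.161, 0.552, 0.231] pointing down, gripper open.
Joint ranges: [-2.89, 2.89], [-0.75, 2.08], [0.22, 2.7], [-1.18, 4.32], [0.11, 2.71], [-2.7, 2.7]. Speed limits (rad/s): [2.57, 2.57, 3.14, 3.14, 3.14, 3.14].

### API

Orientations are given as a unit quaternion [w, x, y, z].
In Python, from rig import manip gives the robot as it stands.
- The arm moves only by the shell command python3 -m creep 'ROWS' [OPENING] [FORCE]. ROWS is a JSON object of lists of equal length, an entry for each row: "delta_pos": the shift along the tool's x, y, z in cm, a list of three; "dr": the turn, a rotation vector about the tool's x, y, z in rad, a list of three. In form: {"delta_pos": [[dx, dy, dz], ...], "dr": [[rx, ry, rz], ...]}. A call has 1 to 10 rows; each row is the pose to reach, as a shift and turn from the pose commanded when the call began, along the tool's axes at that moment; what a row does not reach only later rows make up. A row lasts 1/10 s, in which the tool goes at most 50 mm and 8.59 degrees, less where a joint would pass 70% of its speed; a pose out of reach is approached as far as the arm can. A call with a gripper value outside its range is refused whole. OPENING is the opening, from -1 (shut) to 1 (fully open), set as the call begins (- or left out, the last holds). The fingers move at their own pace and stop on an object; FORCE is the grip in N (left out, the last holds). Time passes only in rows, so rows that repeat a pose let the fingers close. It gives the time, the measured TCP pose, the force and the opening at its end, in the units of the state.
- manip.get_state(): the state, without advancing time (a new reading comes with each control period).
- manip.get_image(name): name is "side" or "top" or "wrist"; returns a dict with "pixels" (400x640x3 uint8, blue, green, red), "depth" (400x640 float32, m along the optical axis (not along the pixel's ray), 0 where there is no reading), "intrinsics" (3x3 intrinsics, pixels), "k1" (the pictures are not rectified: a ray, as slopes to the right and down, at radius r is drawn at 1 + k1 r^2 times it, then the intrinsics apply), "rvec" (rotation vector, rad) and "tvec" (3), from world to camera coordinates, as OpenCV has them. Camera axes: x right, y down, z forward; pixel columns grow to the right and rows downward; lengths in m; the calibration is good to about 2 mm. A picture is of the moment at which its call begins.
- manip.sign_off(): hands the job in, once; it reports no verdict.
The state is a dict: "clock": time; "qpos": joint angles; "qd": joint speeds; "effort": joint torques, N m; "position": TCP position; "ee_rot": TCP orientation; "contact_force": force on the tool from outside, world axes, zero at the start; "moment": the same for the moment, N m; "width": finger opening in m.
Only numpy, scipy, OpenCV 4.12 (cv2) and the standard library are available. Lean on these libraries where they do the work, as an engineer would, in place of code of your own. Each camera call takes 0.05 s, during which the arm holds its last target. There are 200 camera calls.

### The job

Fit the blow-off nozzle from the wooden stand to the air coupler on the grey bench outlet. First draw the coupler's ring sleeve back (down, toward the block) until it catches, let go of it so that it stays back by itself, then put the nozzle's tail in the mouth and push it gently but fully home, flange on the rim, so that the sleeve springs forward by itself and locks it. Let go of everything and leave the other things where they are.

Things in the scene. Friction and masses are not known exactly. Their poses are not given: they have to be found in the camera images.
- block: grey painted bench air outlet, a fixed block 120 (x) x 100 (y) x 40 mm high, a short copper pipe leaving its +x face; origin under its centre, on the bench, z up. An upright quick coupler, mouth up, stands on its top and ends 105 mm above the bench: a brass tube of 24 mm outer diameter with a steel ring sleeve around it (see sleeve).
- foot (a point): centre of the block's top face, 40 mm above the bench, axes as the block's. Here the coupler stands on a stiff sliding foot: its true axis is up to 7 mm off this point along each of the block's x and y, is not measured, and stays where left. A sideways push of about 6 N along x or y (9 N diagonally) slides it, to 9 mm at most; fingers closing on the sleeve carry it to their middle.
- port (a point): nominal centre of the coupler's mouth, straight above foot, 105 mm above the bench (the true mouth is off sideways as its foot is). Round bore of 16 mm diameter, 1 mm step bevel. Pawls 9 to 13 mm below the mouth narrow the bore to 11 mm while the sleeve is forward and leave it free while it is back. A spring valve waits 14 mm below the mouth.
- sleeve (a joint): steel ring sleeve, 36 mm outer diameter, 24 mm tall, top edge 2 mm below the mouth when forward. Value: metres drawn back (straight down), 0 forward, 0.015 hard stop. A spring pushes it up with 3 to 6 N; the catch adds 1 to 3 N. Drawn past 0.013 it catches and stays at 0.011 to 0.012 when let go. A tail trips it some 4 mm before it is home; push on then until the flange is down, to lock it.
- nozzle: blow-off nozzle, 82 mm long, upright in one of the stand's holes, 0.11 kg; origin: centre of the tail's lower end, z up its axis. From there up: steel tail 14 mm diameter, 22 mm long, end bevelled 1.5 mm, groove at 8 to 14; flange 22 mm diameter, 22 to 26; ribbed grip 20 mm diameter, 26 to 66; brass cone to 82. Home, the flange is within 1.5 mm of the rim; the last 8 mm need 2 to 10 N.
- stand: fixed pale wooden stand, 60 (x) x 150 (y) x 40 mm high, with two holes 16 mm wide and 26 mm deep at y = -45 and +45 mm; origin under its centre. The flanges rest on its top.
- mandrel: bystander: polishing mandrel with a grey felt wheel (40 mm diameter, 8 mm thick), in the other hole of the stand, 60 mm long; origin at its lower end.
- dish: bystander: shallow grey dish, 74 mm diameter, 18 mm high, origin under its centre.
- jar: bystander: small amber jar with black cap, 52 mm diameter, 55 mm high, origin under its centre.
Things that resemble listed ones, but are neither listed nor needed, are in the scene too. Of the things like the nozzle, leave any that is purple; of the rest the smaller one is meant.

How it is judged:
By the outcome, as a careful person would: the job done as asked, in the order asked, and still so for the second after the job is handed in, with the robot touching nothing.
It also fails if it takes over 61 s, if anything falls off the work surface, if the arm or the gripper's body presses on something with over 40 N, if the wrist force passes 120 N, or if a joint passes its speed limit or range.

## Working session

There is one attempt and no reset: what is moved stays moved. The work goes in short steps, Python scripts to look and compute and a shell command to move; the robot and the scene stay as the last step left them, time stands still between calls to the robot, and variables do not carry over. Pictures are saved under pics/ and viewed, about 8 in all and at most 12, crops included, and the job is handed in when it is done.

```bash
ls; mkdir -p pics; cat > h.py <<'E'
import numpy as np, cv2, pickle
from rig import manip
def snap(n,tag):
    im=manip.get_image(n); cv2.imwrite(f'pics/{tag}.png',im['pixels']); pickle.dump(im,open(f'pics/{tag}.pkl','wb')); return im
def load(tag): return pickle.load(open(f'pics/{tag}.pkl','rb'))
def ray(im,u,v):
    K=np.array(im['intrinsics']); k=im['k1']
    d=np.array([(u-K[0,2])/K[0,0],(v-K[1,2])/K[1,1]]); s=d.copy()
    for _ in range(30): s=d/(1+k*(s@s))
    R=cv2.Rodrigues(np.array(im['rvec'],float))[0]; t=np.array(im['tvec'],float).ravel()
    return -R.T@t, R.T@np.array([s[0],s[1],1.0])
def onz(im,u,v,z):
    o,d=ray(im,u,v); return o+d*(z-o[2])/d[2]
def dep(im,u,v):
    o,d=ray(im,u,v); return o+d*im['depth'][int(v),int(u)]
def tri(a,b):
    (o1,d1),(o2,d2)=a,b
    s=np.linalg.lstsq(np.c_[d1,-d2],o2-o1,rcond=None)[0]
    p,q=o1+s[0]*d1,o2+s[1]*d2
    return (p+q)/2,np.linalg.norm(p-q)
E
python3 - <<'E'
from h import *
s=manip.get_state(); print(s)
for n in('side','top'):
    im=snap(n,n+'0'); print(n,im['intrinsics'],im['k1'],im['rvec'],im['tvec'])
E
```

```text
pics
{'clock': 0.0, 'qpos': array([ 1.16599599e+00,  2.76616973e-01,  1.50616393e+00, -1.55623684e-05,
        1.36068460e+00, -1.20997291e-01]), 'qd': array([-0.00089002, -0.00199741,  0.00103568,  0.00111079, -0.00105686,
        0.00094649]), 'effort': array([ 1.16519139e-03, -4.16781700e+01, -2.45810920e+01,  5.47604645e-05,
        1.11628955e-02, -3.46138563e-06]), 'position': array([0.16080076, 0.55149829, 0.2304149 ]), 'ee_rot': array([ 0.69983252,  0.09936114,  0.7001663 , -0.10064274]), 'contact_force': array([-0.00296081,  0.95851543, -0.28120925]), 'moment': array([0.03213331, 0.05683224, 0.009099  ]), 'width': 0.08552267041945703}
side [[364.92908641   0.         318.8772019 ]
 [  0.         364.92908641 200.73993129]
 [  0.           0.           1.        ]] 0.011633672179646726 [ 2.23945554 -0.19497633  0.09990045] [-0.57863695  0.12697892  0.61660582]
top [[410.50023167   0.         310.13215801]
 [  0.         410.50023167 208.10122112]
 [  0.           0.           1.        ]] -0.10495603812578352 [ 2.1641351  -2.14682451  0.15852855] [0.01901786 0.56428608 0.97718581]
```

View pics/top0.png

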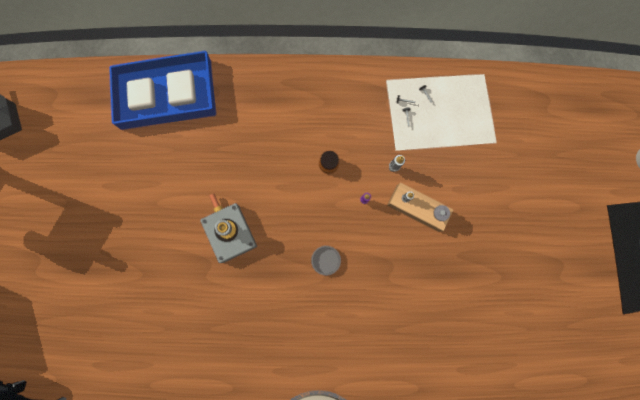

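View pics/side0.png

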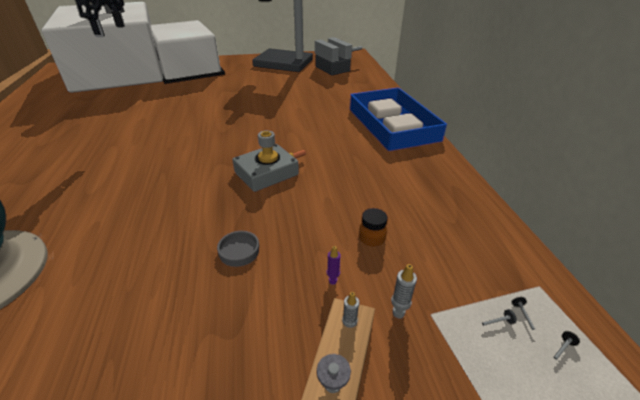

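Top view: block with coupler at (227,231), stand at (421,207) holding a grey nozzle (408,197) and the mandrel (442,213), dish (327,261), jar (330,160). Nozzle-like things: purple one at side (334,265), big free-standing grey one at side (404,290), and small grey one in the stand at side (351,310). The stand one fits: not purple, the smaller of the rest, and in the stand. I'll confirm this in a crop.

```bash
python3 - <<'E'
from h import *
t=load('top0'); s=load('side0')
a=cv2.resize(t['pixels'][145:245,345:465],None,fx=3.3,fy=3.3,interpolation=3)
b=cv2.resize(s['pixels'][230:400,290:440],None,fx=2.6,fy=2.6,interpolation=3)
c=cv2.resize(t['pixels'][190:270,190:270],None,fx=4,fy=4,interpolation=3)
d=cv2.resize(s['pixels'][120:195,225:310],None,fx=4,fy=4,interpolation=3)
H=np.zeros((780,800,3),np.uint8)
for im,x,y in((a,0,0),(b,400,0),(c,0,450),(d,400,450)):
    h,w=im.shape[:2]; h=min(h,780-y); w=min(w,800-x); H[y:y+h,x:x+w]=im[:h,:w]
cv2.imwrite('pics/crop1.png',cv2.resize(H,None,fx=.76,fy=.76))
for n,im,pts in(('top',t,[(408,197),(442,213),(398,162),(365,198),(226,230),(421,222),(327,261),(330,160)]),('side',s,[(351,312),(333,372),(404,290),(266,140)])):
    for p in pts: print(n,p,dep(im,*p).round(4))
E
```

```text
top (408, 197) [ 0.5868 -0.21    0.0838]
top (442, 213) [ 0.5499 -0.2945  0.0757]
top (398, 162) [ 0.6704 -0.1861  0.0917]
top (365, 198) [ 0.586  -0.1088  0.0671]
top (226, 230) [0.5031 0.2189 0.0969]
top (421, 222) [ 0.5354 -0.263   0.0024]
top (327, 261) [ 0.4346 -0.0202  0.0063]
top (330, 160) [ 0.682  -0.0245  0.0573]
side (351, 312) [ 0.5902 -0.2253  0.0731]
side (333, 372) [ 0.5501 -0.301   0.0777]
side (404, 290) [ 0.6714 -0.2035  0.0732]
side (266, 140) [0.5085 0.2063 0.0981]
```

View pics/crop1.png

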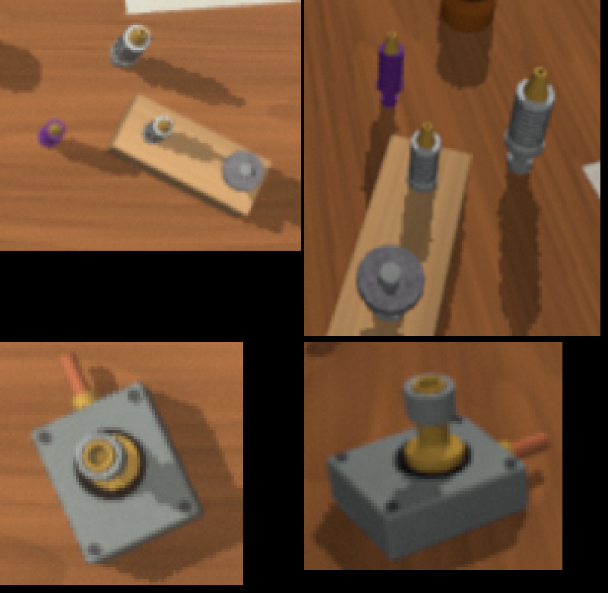

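Crop confirms it: the small grey nozzle in the stand (side ≈(351,312)) is clearly smaller than the free-standing grey one, and the purple one stands free. Next I'll plan the approach above the coupler for a wrist view.

```bash
cat >> h.py <<'E'
from scipy.spatial.transform import Rotation as Ro
def rot(q): return Ro.from_quat([q[1],q[2],q[3],q[0]])
def down(yaw):  # tool x down, tool y (jaw) at world yaw
    y=np.array([np.cos(yaw),np.sin(yaw),0]); x=np.array([0,0,-1.]); return Ro.from_matrix(np.c_[x,y,np.cross(x,y)])
def plan(p,yaw=None):
    s=manip.get_state(); R=rot(s['ee_rot']); 
    dp=R.inv().apply(np.array(p)-s['position'])*100
    dr=(R.inv()*down(yaw)).as_rotvec() if yaw is not None else None
    print('cm',dp.round(2),'dr',None if dr is None else dr.round(3))
def st():
    s=manip.get_state(); R=rot(s['ee_rot']).as_matrix()
    print('t',round(s['clock'],2),'p',s['position'].round(4),'F',s['contact_force'].round(2),'w',round(s['width'],4),'yaw',round(np.arctan2(R[1,1],R[0,1]),3),'tilt',R[:2,0].round(3),'q6',s['qpos'].round(2))
E
python3 - <<'E'
from h import *
st(); yaw0=np.arctan2(*rot(manip.get_state()['ee_rot']).as_matrix()[[1,0],1])
t=load('top0');s=load('side0')
# block top corners (screws/corners) from crop: scale 4*.76=3.04
for u,v in ((33,432),(138,383),(202,510),(93,562)):
    print(onz(t,190+u/3.04,190+(v-342)/3.04,.04).round(4))
# mouth centre triang
mt=(190+100/3.04,190+(455-342)/3.04); ms=(225+(432-304)/3.04,120+(384-342)/3.04)
print(tri(ray(t,*mt),ray(s,*ms)))
# nozzle tip
nt=(345+166/2.508,145+122/2.508); ns=(290+(427-304)/1.976,230+126/1.976)
print(tri(ray(t,*nt),ray(s,*ns)))
bt=(345+139/2.508,145+34/2.508); bs=(290+(540-304)/1.976,230+72/1.976)
print('big',tri(ray(t,*bt),ray(s,*bs)))
plan([.503,.21,.25],None)
E
```

```text
t 0.1 p [0.1608 0.5516 0.2305] F [-0.47  0.36  0.15] w 0.0851 yaw 1.287 tilt [-0.001 -0.002] q6 [ 1.17  0.28  1.51  0.    1.36 -0.12]
[0.5328 0.2935 0.04  ]
[0.5738 0.2088 0.04  ]
[0.4711 0.1541 0.04  ]
[0.4285 0.2408 0.04  ]
(array([0.51082926, 0.2253458 , 0.10226772]), np.float64(0.0033655605693912244))
(array([ 0.59289885, -0.21453387,  0.09688349]), np.float64(0.0004343252374684044))
big (array([ 0.67743107, -0.1895892 ,  0.10482356]), np.float64(0.0038255085701560366))
cm [ -1.92 -23.21  42.42] dr None
```

```bash
python3 - <<'E'
from h import *
plan([.508,.225,.25],.48)
E
```

```text
cm [ -1.92 -21.63  42.48] dr [0.807 0.    0.002]
```

```bash
python3 -m creep '{"delta_pos":[[-0.2,-2,4],[-0.4,-4.2,8.4],[-0.6,-6.4,12.7],[-0.8,-8.6,17],[-1.0,-10.8,21.2],[-1.2,-13,25.5],[-1.4,-15.2,29.8],[-1.6,-17.4,34],[-1.8,-19.5,38.3],[-1.9,-21.6,42.5]],"dr":[[0.08,0,0],[0.16,0,0],[0.24,0,0],[0.32,0,0],[0.4,0,0],[0.48,0,0],[0.56,0,0],[0.64,0,0],[0.72,0,0],[0.81,0,0]]}'
python3 -m creep '{"delta_pos":[[0,0,0],[0,0,0],[0,0,0]],"dr":[[0,0,0],[0,0,0],[0,0,0]]}'
python3 - <<'E'
from h import *
st(); im=snap('wrist','w1'); print(im['intrinsics'],im['k1'],ray(im,320,200))
E
```

```text
clock: 1.1
position: [0.5096, 0.224, 0.2502]
ee_rot: [0.603, 0.369, 0.603, -0.369]
contact_force: [0.6, 0.6, -0.6]
width: 0.0857
clock: 1.4
position: [0.5076, 0.2261, 0.2499]
ee_rot: [0.604, 0.367, 0.605, -0.368]
contact_force: [-0.3, 0.7, -0.4]
width: 0.0856
t 1.4 p [0.5076 0.2261 0.2499] F [-0.31  0.71 -0.45] w 0.0856 yaw 0.478 tilt [-0.002  0.   ] q6 [ 0.29  0.24  1.51  0.    1.39 -0.18]
[[313.61377319   0.         322.66647845]
 [  0.         313.61377319 197.60486763]
 [  0.           0.           1.        ]] -0.05892795351494859 (array([0.47702298, 0.28444463, 0.39365918]), array([ 0.11367923, -0.2437518 , -0.96321997]))
```

View pics/w1.png

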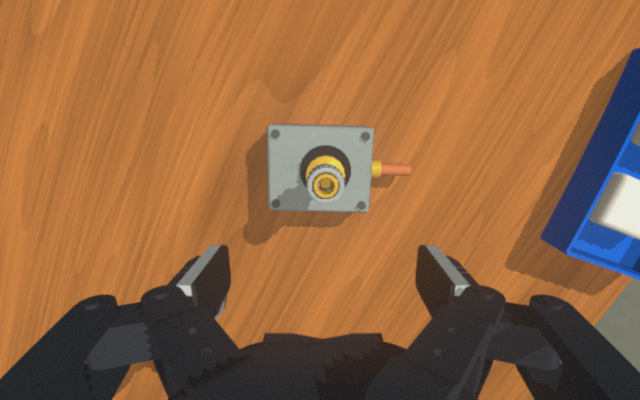

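Wrist view: coupler mouth at about (325,183), block corners (269,125)–(370,211), jaws parallel to the block's x axis. I'll measure the top ring by height mask here, then from a second place.

```bash
cat >> h.py <<'E'
def cloud(im):
    v,u=np.mgrid[:400,:640]; K=np.array(im['intrinsics']);D=np.zeros(5);D[0]=im['k1']
    n=cv2.undistortPoints(np.stack([u,v],-1).reshape(-1,1,2).astype(np.float32),K,D).reshape(400,640,2)
    z=im['depth']; R=cv2.Rodrigues(np.array(im['rvec'],float))[0]; t=np.array(im['tvec'],float).ravel()
    return (np.dstack([n[...,0]*z,n[...,1]*z,z])-t)@R
def blob(im,box,zlo,zhi):
    u0,v0,u1,v1=box; P=cloud(im); m=(P[...,2]>zlo)&(P[...,2]<zhi)&(im['depth']>0); k=np.zeros_like(m); k[v0:v1,u0:u1]=1; m=(m&k).astype(np.uint8)
    c=max(cv2.findContours(m,0,2)[0],key=cv2.contourArea); (x,y),r=cv2.minEnclosingCircle(c)
    e=cv2.fitEllipse(c); return e, (x,y,r), P[m>0]
E
python3 -m creep '{"delta_pos":[[0,0,-1],[0,0,-2.5],[0,0,-4],[0,0,-5],[0,0,-5],[0,0,-5]],"dr":[[0,0,0],[0,0,0],[0,0,0],[0,0,0],[0,0,0],[0,0,0]]}'
python3 - <<'E'
from h import *
st(); b=snap('wrist','w2'); a=load('w1')
es=[]
for im in(a,b):
    P=cloud(im); m=(P[...,2]>.095)&(P[...,2]<.115); m[230:]=0
    vs,us=np.nonzero(m); print(us.min(),us.max(),vs.min(),vs.max(),len(us))
    e,c,Q=blob(im,(us.min(),vs.min(),us.max()+1,vs.max()+1),.095,.115)
    print('ell',e,'circ',c,'z med',np.median(Q[:,2]).round(4),'xy',Q[:,:2].mean(0).round(4)); es.append(e[0])
    print(' onz',onz(im,*e[0],.103).round(4))
print(tri(ray(a,*es[0]),ray(b,*es[1])))
u=cv2.resize(b['pixels'][100:240,250:400],None,fx=4,fy=4,interpolation=3); cv2.imwrite('pics/w2c.png',u)
# block from z=.04 mask
for im in(a,b):
    P=cloud(im); m=((P[...,2]>.033)&(P[...,2]<.047)).astype(np.uint8); c=max(cv2.findContours(m,0,2)[0],key=cv2.contourArea)
    box=cv2.boxPoints(cv2.minAreaRect(c)); w=np.array([onz(im,*q,.04) for q in box]); print('block',w.mean(0).round(4),np.linalg.norm(w[1]-w[0]),np.linalg.norm(w[2]-w[1]),np.arctan2(*(w[1]-w[0])[[1,0]]),np.arctan2(*(w[2]-w[1])[[1,0]]))
E
```

```text
clock: 2.05
position: [0.4853, 0.2705, 0.2504]
ee_rot: [0.604, 0.367, 0.604, -0.367]
contact_force: [-0.4, 0.1, 0.8]
width: 0.0853
t 2.05 p [0.4853 0.2705 0.2504] F [-0.42  0.12  0.82] w 0.0853 yaw 0.478 tilt [ 0. -0.] q6 [ 0.38  0.24  1.51 -0.    1.39 -0.09]
306 344 165 203 970
ell ((325.0509948730469, 184.15975952148438), (37.2626838684082, 37.414955139160156), 47.624629974365234) circ (325.1072692871094, 183.98013305664062, 19.339597702026367) z med 0.104 xy [0.5085 0.2271]
 onz [0.5085 0.227  0.103 ]
307 342 214 229 406
ell ((324.4366760253906, 222.76797485351562), (15.713616371154785, 33.99681091308594), 92.39373779296875) circ (324.5, 227.5, 17.564268112182617) z med 0.1037 xy [0.5036 0.2363]
 onz [0.5039 0.2364 0.103 ]
(array([0.51694609, 0.21178207, 0.02578371]), np.float64(0.00029528644599676796))
block [0.5008 0.2267 0.04  ] 0.09984491680693942 0.11853315906977681 1.9761050272426968 0.45144170835655834
block [0.5011 0.2273 0.04  ] 0.10045552742946218 0.11785885224943429 1.9756755341992198 0.45088329606150795
```

View pics/w2c.png

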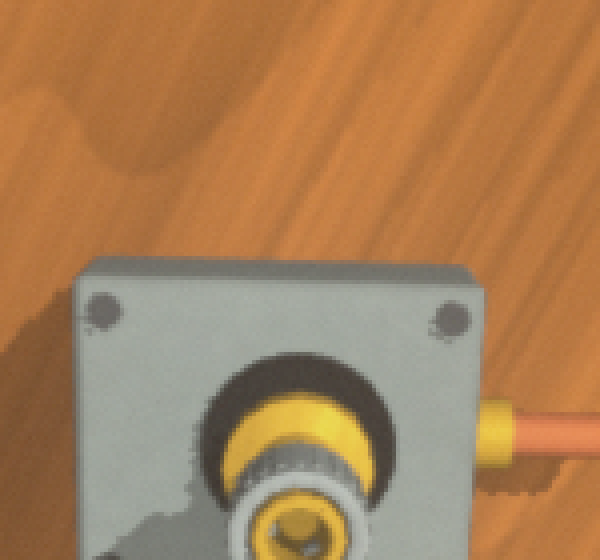

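The crop shows the mouth at crop (298,528), i.e. pixel (324,232). My row limit cut the second blob off, so I'll redo it from the saved frame.

```bash
python3 - <<'E'
from h import *
a,b=load('w1'),load('w2'); es=[]
for im,box in((a,(295,155,355,215)),(b,(295,205,355,262))):
    e,c,Q=blob(im,box,.097,.112); es.append(e[0]); print(e,c,onz(im,*e[0],.1035).round(4),np.median(Q[:,2]))
p,g=tri(ray(a,*es[0]),ray(b,*es[1])); print(p.round(4),g)
m=(onz(a,*es[0],.1035)+onz(b,*es[1],.1035))/2
plan([m[0],m[1],.25],.451)
E
```

```text
((325.05206298828125, 184.3459930419922), (36.899227142333984, 37.330570220947266), 80.49483489990234) (325.09515380859375, 184.1797637939453, 19.236572265625) [0.5085 0.2269 0.1035] 0.10405074882669857
((323.98211669921875, 232.29437255859375), (34.831756591796875, 35.600624084472656), 88.23381805419922) (323.9584045410156, 231.98294067382812, 18.402271270751953) [0.5081 0.2275 0.1035] 0.10403237363833323
[0.5089 0.2261 0.0995] 0.00013097310658149983
cm [0.03 0.04 4.86] dr [ 0.027  0.    -0.   ]
```

```bash
python3 -m creep '{"delta_pos":[[0,0,2.5],[0,0,4.9],[3,0,4.9],[6,0,4.9],[9,0,4.9],[12,0,4.9],[15,0,4.9],[17,0,4.9],[18,0,4.9],[18,0,4.9]],"dr":[[0.03,0,0],[0.03,0,0],[0.03,0,0],[0.03,0,0],[0.03,0,0],[0.03,0,0],[0.03,0,0],[0.03,0,0],[0.03,0,0],[0.03,0,0]]}'
python3 -m creep '{"delta_pos":[[0,0,0],[0,0,0],[0,0,0],[0,0,0],[0,0,0],[0,0,0],[0,0,0],[0,0,0],[0,0,0],[0,0,0]],"dr":[[0,0,0],[0,0,0],[0,0,0],[0,0,0],[0,0,0],[0,0,0],[0,0,0],[0,0,0],[0,0,0],[0,0,0]]}' -1 50
python3 -c "from h import *;st();snap('side','s2')"
```

```text
clock: 3.1
position: [0.5075, 0.2259, 0.0691]
ee_rot: [0.598, 0.376, 0.599, -0.378]
contact_force: [0.2, -0.2, -0.3]
width: 0.0852
clock: 4.1
position: [0.5092, 0.227, 0.0707]
ee_rot: [0.599, 0.377, 0.598, -0.376]
contact_force: [3.8, 2.6, 5.0]
width: 0.034
t 4.1 p [0.5092 0.227  0.0707] F [3.81 2.64 5.03] w 0.034 yaw 0.447 tilt [0.002 0.001] q6 [ 0.29  0.39  1.78  0.    0.98 -0.15]
```

```bash
python3 -m creep '{"delta_pos":[[0.2,0,0],[0.4,0,0],[0.6,0,0],[0.8,0,0],[1.0,0,0],[1.2,0,0],[1.3,0,0],[1.3,0,0]],"dr":[[0,0,0],[0,0,0],[0,0,0],[0,0,0],[0,0,0],[0,0,0],[0,0,0],[0,0,0]]}'
python3 -m creep '{"delta_pos":[[0.1,0,0],[0.1,0,0],[0.1,0,0]],"dr":[[0,0,0],[0,0,0],[0,0,0]]}'
python3 -c "from h import *;st();snap('side','s3')"
```

```text
clock: 4.95
position: [0.5093, 0.227, 0.0579]
ee_rot: [0.599, 0.378, 0.598, -0.376]
contact_force: [3.5, 1.6, 6.5]
width: 0.034
clock: 5.25
position: [0.5093, 0.227, 0.057]
ee_rot: [0.599, 0.378, 0.598, -0.376]
contact_force: [3.1, 1.5, 6.8]
width: 0.0336
t 5.25 p [0.5093 0.227  0.057 ] F [3.14 1.5  6.83] w 0.0336 yaw 0.447 tilt [0.003 0.001] q6 [ 0.29  0.4   1.79  0.    0.94 -0.15]
```

```bash
for i in 1 2 3; do :; done
python3 -m creep '{"delta_pos":[[0.05,0,0],[0.05,0,0],[0.05,0,0]],"dr":[[0,0,0],[0,0,0],[0,0,0]]}' | grep -E 'pos|force'
python3 -m creep '{"delta_pos":[[0.05,0,0],[0.05,0,0],[0.05,0,0]],"dr":[[0,0,0],[0,0,0],[0,0,0]]}' | grep -E 'pos|force'
python3 -m creep '{"delta_pos":[[0.05,0,0],[0.05,0,0],[0.05,0,0]],"dr":[[0,0,0],[0,0,0],[0,0,0]]}' | grep -E 'pos|force'
```

```text
position: [0.5093, 0.227, 0.0568]
contact_force: [3.3, 2.0, 8.3]
position: [0.5093, 0.227, 0.0567]
contact_force: [3.3, 1.5, 12.3]
position: [0.5093, 0.227, 0.0567]
contact_force: [2.1, 0.9, 13.8]
```

Sleeve is at its hard stop (no further motion, 13.8 N). Let go and look.

```bash

python3 -m creep '{"delta_pos":[[0,0,0],[0,0,0],[0,0,0],[0,0,0],[0,0,0],[0,0,0]],"dr":[[0,0,0],[0,0,0],[0,0,0],[0,0,0],[0,0,0],[0,0,0]]}' 0.8 20
python3 -m creep '{"delta_pos":[[-3,0,0],[-6,0,0],[-9,0,0],[-12,0,0],[-15,0,0],[-18,0,0],[-18.5,0,0],[-18.5,0,0],[-18.5,0,0]],"dr":[[0,0,0],[0,0,0],[0,0,0],[0,0,0],[0,0,0],[0,0,0],[0,0,0],[0,0,0],[0,0,0]]}'
python3 - <<'E'
from h import *
st(); w=snap('wrist','w4'); s=snap('side','s4'); o=load('side0')
H=np.hstack([cv2.resize(x['pixels'][115:190,230:305],None,fx=4,fy=4,interpolation=3) for x in(o,s)]); 
c=cv2.resize(w['pixels'][120:270,245:405],None,fx=1.9,fy=1.9,interpolation=3)
Z=np.zeros((300,c.shape[1],3),np.uint8);Z[:c.shape[0]]=c[:300]; cv2.imwrite('pics/c4.png',np.hstack([H[:300],Z])[:, :800] if H.shape[1]+Z.shape[1]<=905 else H)
e,cc,Q=blob(w,(285,150,365,250),.0995,.112); print('rim',e,onz(w,*e[0],.105).round(4),np.median(Q[:,2]))
P=cloud(w)[150:250,285:365].reshape(-1,3); print(np.histogram(P[:,2],bins=np.arange(.03,.116,.005)))
# radial profile of heights around rim centre
r=np.hypot(*(P[:,:2]-onz(w,*e[0],.105)[:2]).T); k=(r>.0135)&(r<.0175); print('annulus z pct',np.percentile(P[k,2],[10,25,50,75,90]).round(4))
E
```

```text
clock: 6.8
position: [0.5078, 0.2265, 0.0545]
ee_rot: [0.598, 0.377, 0.599, -0.377]
contact_force: [0.1, -0.9, -0.2]
width: 0.0769
clock: 7.7
position: [0.5072, 0.2263, 0.2384]
ee_rot: [0.598, 0.376, 0.599, -0.377]
contact_force: [0.7, -0.4, -0.6]
width: 0.077
t 7.7 p [0.5072 0.2263 0.2384] F [ 0.72 -0.37 -0.59] w 0.077 yaw 0.447 tilt [-0.002 -0.001] q6 [ 0.29  0.24  1.53  0.    1.37 -0.15]
rim ((325.4971618652344, 188.13900756835938), (25.240421295166016, 25.59585189819336), 178.74656677246094) [0.5086 0.2265 0.105 ] 0.10576837020903367
(array([   0,  263, 3330,   84,  244,   57,    6,    6,   29,   39,   55,
         90,  573,   69,   70,  265,    0]), array([0.03 , 0.035, 0.04 , 0.045, 0.05 , 0.055, 0.06 , 0.065, 0.07 ,
       0.075, 0.08 , 0.085, 0.09 , 0.095, 0.1  , 0.105, 0.11 , 0.115]))
annulus z pct [0.0557 0.0909 0.0924 0.093  0.0936]
```

View pics/c4.png

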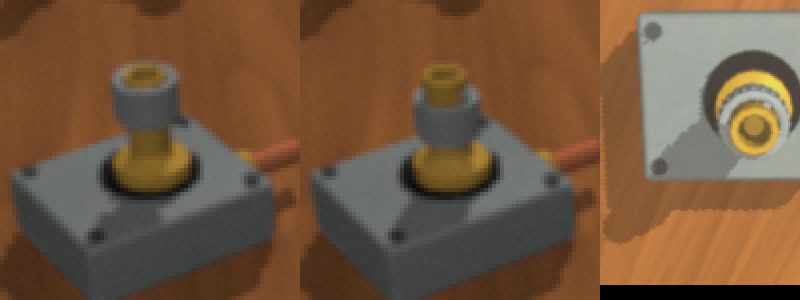

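Side crops: sleeve up before (left), now visibly down with the brass mouth exposed (right). The ring top at 0.092 m means it is drawn ~11 mm and caught. Mouth at (0.5086, 0.2265). Now over to the nozzle.

```bash
python3 - <<'E'
from h import *
plan([.592,-.2145,.25],-.41)
E
```

```text
cm [ -1.19 -11.4   43.41] dr [0.857 0.001 0.003]
```

```bash
python3 -m creep '{"delta_pos":[[-0.5,-1.1,4],[-1,-2.3,8.5],[-1.2,-3.4,13],[-1.2,-4.6,17.5],[-1.2,-5.7,22],[-1.2,-6.9,26.5],[-1.2,-8,31],[-1.2,-9.2,35.3],[-1.2,-10.4,39.5],[-1.2,-11.4,43.4]],"dr":[[0.08,0,0],[0.16,0,0],[0.25,0,0],[0.34,0,0],[0.43,0,0],[0.52,0,0],[0.61,0,0],[0.7,0,0],[0.78,0,0],[0.857,0,0]]}' 0.2 >/dev/null
python3 -m creep '{"delta_pos":[[0,0,0],[0,0,0],[0,0,0],[0,0,0]],"dr":[[0,0,0],[0,0,0],[0,0,0],[0,0,0]]}' >/dev/null
python3 -c "from h import *;st();snap('wrist','w5')"
python3 -m creep '{"delta_pos":[[0,0,-1.5],[0,0,-3],[0,0,-4],[0,0,-4],[0,0,-4]],"dr":[[0,0,0],[0,0,0],[0,0,0],[0,0,0],[0,0,0]]}' >/dev/null
python3 - <<'E'
from h import *
st();b=snap('wrist','w6');a=load('w5'); cv2.imwrite('pics/w56.png',np.hstack([x['pixels'][100:300,200:500] for x in(a,b)]))
for im in(a,b):
    P=cloud(im); m=((P[...,2]>.07)&(P[...,2]<.12)&(im['depth']>0)).astype(np.uint8); m[280:]=0
    for c in cv2.findContours(m,0,2)[0]:
        if cv2.contourArea(c)>40:
            k=np.zeros_like(m); cv2.drawContours(k,[c],-1,1,-1); Q=P[(k&m)>0]; print(np.array(cv2.minEnclosingCircle(c)[0]).round(1),len(Q),Q.mean(0).round(4),'zmax',np.percentile(Q[:,2],98).round(4))
E
```

```text
t 9.2 p [ 0.5926 -0.2126  0.2516] F [0.65 0.07 0.1 ] w 0.051 yaw -0.408 tilt [-0.001  0.001] q6 [-0.46  0.35  1.35  0.    1.45 -0.05]
t 9.75 p [ 0.609  -0.1768  0.2518] F [ 0.04 -0.11  0.35] w 0.0512 yaw -0.409 tilt [-0. -0.] q6 [-0.39  0.36  1.34 -0.    1.45  0.02]
[318.7 257.4] 934 [ 0.5519 -0.2941  0.0755] zmax 0.0799
[323.8 180.7] 340 [ 0.593  -0.2133  0.0877] zmax 0.102
[393.9 126. ] 659 [ 0.6752 -0.1899  0.0926] zmax 0.1109
[282.   87.5] 121 [ 0.5915 -0.1144  0.0775] zmax 0.0843
[318. 279.] 150 [ 0.5575 -0.2805  0.0741] zmax 0.0765
[323.  216.5] 341 [ 0.5934 -0.2122  0.0869] zmax 0.1021
[390.5 165. ] 654 [ 0.6759 -0.1882  0.0921] zmax 0.1107
[281.4 127.4] 118 [ 0.5916 -0.1133  0.0776] zmax 0.0838
```

View pics/w56.png

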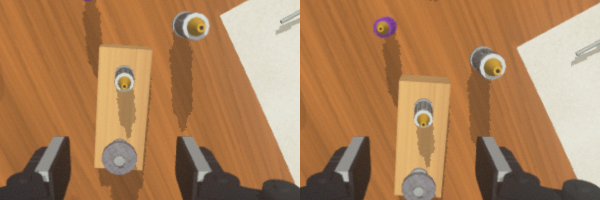

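View: stand with the nozzle tip at about (325,184) in w5 and (324,222) in w6, mandrel at (319,257), big grey at (394,126) and clear of the jaws. Refine using the brass tip.

```bash
python3 - <<'E'
from h import *
a,b=load('w5'),load('w6'); es=[]
for im,(u0,v0,u1,v1) in((a,(308,162,342,200)),(b,(308,198,342,236))):
    h=cv2.cvtColor(im['pixels'],cv2.COLOR_BGR2HSV); P=cloud(im)
    z=P[...,2]; k=np.zeros(z.shape,bool);k[v0:v1,u0:u1]=1
    br=k&(z>.06)&(h[...,1]>110)
    for n,m in(('tip',k&(z>.096)),('brass',br),('grip top',k&(z>.081)&(z<.087)),('all',k&(z>.07))):
        vs,us=np.nonzero(m); print(n,m.sum(),us.mean().round(2),vs.mean().round(2),P[m].mean(0).round(4))
        if n=='tip': es.append((us.mean(),vs.mean()))
    print('tip on z=.1',onz(im,*es[-1],.100).round(4))
    m=(k&(z>.07)).astype(np.uint8); us=np.nonzero(m)[1]; print('u range',us.min(),us.max())
print(tri(ray(a,*es[0]),ray(b,*es[1])))
plan([.593,-.2138,.05],-.41); plan([.593,-.2138,.13],-.41)
E
```

```text
tip 59 324.24 184.71 [ 0.594  -0.2113  0.1149]
brass 118 324.2 182.39 [ 0.5939 -0.2117  0.103 ]
grip top 178 323.92 180.96 [ 0.5927 -0.2141  0.0849]
all 343 323.83 180.8 [ 0.5932 -0.2127  0.0904]
tip on z=.1 [ 0.5928 -0.2146  0.1   ]
u range 310 341
tip 58 322.91 222.0 [ 0.5954 -0.2072  0.1202]
brass 119 323.15 219.47 [ 0.5948 -0.2096  0.1052]
grip top 154 323.06 216.84 [ 0.5932 -0.2134  0.0849]
all 345 322.88 216.49 [ 0.5939 -0.2111  0.0905]
tip on z=.1 [ 0.5929 -0.2136  0.1   ]
u range 312 335
(array([ 0.59198758, -0.21614848,  0.09238718]), np.float64(0.00038332632954586284))
cm [20.18  0.    3.98] dr [0.001 0.    0.   ]
cm [12.18  0.    3.98] dr [0.001 0.    0.   ]
```

```bash
python3 -m creep '{"delta_pos":[[0,0,2.5],[2,0,4],[5,0,4],[8,0,4],[11,0,4],[14,0,4],[17,0,4],[19,0,4],[20.1,0,4],[20.1,0,4]],"dr":[[0,0,0],[0,0,0],[0,0,0],[0,0,0],[0,0,0],[0,0,0],[0,0,0],[0,0,0],[0,0,0],[0,0,0]]}' | grep -E 'pos|force'
python3 -m creep '{"delta_pos":[[0,0,0],[0,0,0],[0,0,0],[0,0,0],[0,0,0],[0,0,0],[0,0,0],[0,0,0]],"dr":[[0,0,0],[0,0,0],[0,0,0],[0,0,0],[0,0,0],[0,0,0],[0,0,0],[0,0,0]]}' -1 50
python3 -c "from h import *;st();snap('wrist','w7')"
```

```text
position: [0.5918, -0.2141, 0.0492]
contact_force: [0.2, 0.2, 0.9]
clock: 11.6
position: [0.594, -0.2147, 0.0524]
ee_rot: [0.389, 0.592, 0.387, -0.591]
contact_force: [-0.4, -0.0, 6.5]
width: 0.0183
t 11.6 p [ 0.594  -0.2147  0.0524] F [-0.37 -0.02  6.53] w 0.0183 yaw -0.41 tilt [ 0.003 -0.002] q6 [-0.46  0.5   1.63 -0.    1.01 -0.05]
```

```bash
python3 -m creep '{"delta_pos":[[-0.5,0,0],[-1.5,0,0],[-3,0,0],[-5,0,0],[-8,0,0],[-11,0,0],[-14,0,0],[-16.5,0,0],[-17,0,0],[-17,0,0]],"dr":[[0,0,0],[0,0,0],[0,0,0],[0,0,0],[0,0,0],[0,0,0],[0,0,0],[0,0,0],[0,0,0],[0,0,0]]}' | grep -E 'pos|force|width'
python3 - <<'E'
from h import *
st();im=snap('wrist','w8');s=snap('side','s8'); cv2.imwrite('pics/g8.png',np.hstack([im['pixels'][180:400,160:480],s['pixels'][120:340,200:500]]))
plan([.509,.2268,.225],.447)
E
```

```text
position: [0.593, -0.214, 0.2215]
contact_force: [0.2, 0.1, -1.8]
width: 0.0186
t 12.65 p [ 0.593  -0.214   0.2215] F [ 0.16  0.09 -1.79] w 0.0186 yaw -0.41 tilt [ 0.001 -0.001] q6 [-0.46  0.36  1.4   0.    1.38 -0.05]
cm [ -0.49 -25.16 -37.08] dr [-0.857 -0.002  0.003]
```

View pics/g8.png

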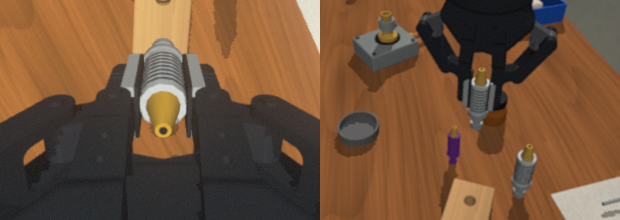

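In hand: brass tip at w8 (322,310), tail end about (322,221), gripped square; the side view shows it hanging upright and the hole empty. Now work out the tool-z offset of nozzle vs TCP.

```bash
python3 - <<'E'
from h import *
im=load('w8'); s=manip.get_state(); R=rot(s['ee_rot']); p=s['position']
z0=p[2]-.0344
f=lambda q: (R.inv().apply(q-p)*1000).round(1)
print('tip',f(onz(im,322,310,z0+.082)))
g=cv2.cvtColor(im['pixels'],cv2.COLOR_BGR2HSV)
P=cloud(im)
for (u,v) in((322,222),(322,225),(322,235),(322,260),(322,280)): print((u,v),im['depth'][v,u],f(P[v,u]), g[v,u])
# silhouette width by row, using depth nearer than bench
for v in range(214,300,6):
    r=P[v,285:360]; m=(r[:,2]>z0-.01); us=np.nonzero(m)[0]+285
    if len(us): print(v,us.min(),us.max(),f(P[v,us].mean(0)))
E
python3 -c "
import cv2
im=cv2.imread('pics/w8.png')[205:330,270:375]
cv2.imwrite('pics/g8b.png',cv2.resize(im,None,fx=5,fy=4.7,interpolation=2))"
```

```text
tip [-47.6   0.4   3.5]
(322, 222) 0.1792846 [23.3  0.6 -5.1] [ 37  14 168]
(322, 225) 0.16088246 [ 5.5  0.5 -9.8] [ 33  16 145]
(322, 235) 0.14997725 [-6.1  0.5 -9. ] [ 15  14 108]
(322, 260) 0.12550326 [-31.5   0.5  -8.5] [ 48   8 163]
(322, 280) 0.117954314 [-40.4   0.4  -4.7] [ 21 179 189]
220 315 330 [26.   0.9 -5.3]
226 311 334 [ 6.1  0.8 -9. ]
232 305 340 [ 1.9  0.8 -7.4]
238 288 357 [-8.4  0.7 -8.4]
244 285 359 [-19.2   0.3 -10.1]
250 285 359 [-21.9   0.5  -8.5]
256 285 359 [-27.5   0.5  -8.3]
262 285 359 [-32.6   0.5  -8.2]
268 285 359 [-36.3   0.5  -7.5]
274 285 359 [-38.4   0.5  -6.1]
280 285 359 [-40.4   0.5  -4.6]
286 285 359 [-42.2   0.5  -3.1]
292 285 359 [-47.9   0.6  -4.2]
298 285 359 [-46.6   0.3  -0.8]
```

View pics/g8b.png

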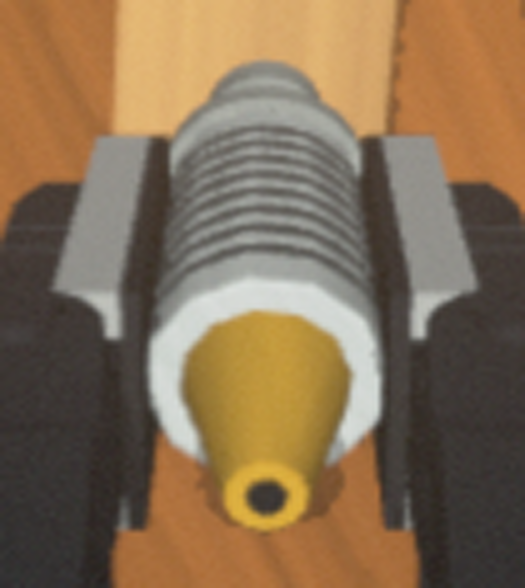

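```bash
python3 -m creep '{"delta_pos":[[-0.5,-1.8,-2.5],[-0.5,-4,-6],[-0.5,-6.8,-10],[-0.5,-9.5,-14],[-0.5,-12.2,-18],[-0.5,-15,-22],[-0.5,-17.6,-26],[-0.5,-20.3,-30],[-0.5,-23,-34],[-0.5,-25.2,-37.1]],"dr":[[-0.08,0,0],[-0.16,0,0],[-0.25,0,0],[-0.34,0,0],[-0.43,0,0],[-0.52,0,0],[-0.61,0,0],[-0.7,0,0],[-0.78,0,0],[-0.857,0,0]]}' >/dev/null
python3 -m creep '{"delta_pos":[[0,0,0],[0,0,0],[0,0,0],[0,0,0]],"dr":[[0,0,0],[0,0,0],[0,0,0],[0,0,0]]}' >/dev/null
python3 -c "
from h import *
st(); plan([.5084,.2273,.152],.447)"
```

```text
t 14.15 p [0.5098 0.2253 0.2252] F [-0.18 -0.01 -1.12] w 0.019 yaw 0.445 tilt [-0.001 -0.001] q6 [ 0.29  0.25  1.55 -0.    1.34 -0.15]
cm [ 7.32 -0.03 -0.24] dr [-0.002  0.     0.001]
```

```bash
python3 -m creep '{"delta_pos":[[2,0,-0.1],[4,0,-0.2],[6,0,-0.2],[7.3,0,-0.2],[7.3,0,-0.2],[7.3,0,-0.2],[7.3,0,-0.2]],"dr":[[0,0,0],[0,0,0],[0,0,0],[0,0,0],[0,0,0],[0,0,0],[0,0,0]]}' >/dev/null
python3 - <<'E'
from h import *
st(); w=snap('wrist','w9'); s=snap('side','s9')
A=cv2.resize(s['pixels'][85:185,225:310],None,fx=5,fy=5,interpolation=3); B=cv2.resize(w['pixels'][160:270,275:375],None,fx=3.75,fy=4.545,interpolation=3)
cv2.imwrite('pics/c9.png',np.hstack([A,B]))
E
```

```text
t 14.85 p [0.5098 0.2284 0.1539] F [ 0.72  0.31 -1.44] w 0.0187 yaw 0.447 tilt [0.002 0.001] q6 [ 0.3   0.3   1.66  0.    1.17 -0.15]
```

View pics/c9.png

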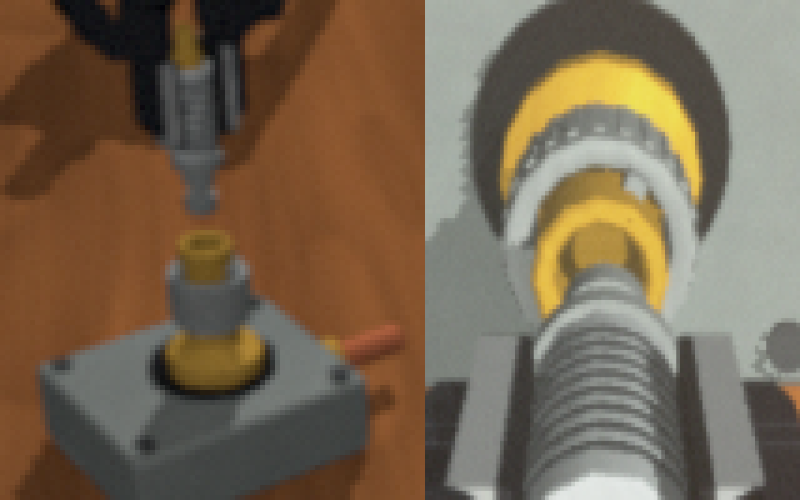

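```bash
python3 - <<'E'
from h import *
im=load('w9'); s=manip.get_state(); R=rot(s['ee_rot']); p=s['position']; P=cloud(im)
f=lambda q: (R.inv().apply(q-p)*1000).round(1)
print('rim near edge',f(onz(im,322,204.7,.105)))
for v in range(196,250,2): print(v,f(P[v,322]).tolist(),P[v,322][2].round(4),im['pixels'][v,322])
E
```

```text
rim near edge [48.9 -1.  -8.7]
196 [61.7, -1.1, -11.1] 0.0922 [131 144 147]
198 [61.6, -1.1, -9.7] 0.0923 [ 66 128 157]
200 [55.6, -1.1, -9.9] 0.0982 [ 64 132 166]
202 [51.2, -1.0, -9.8] 0.1027 [ 65 136 168]
204 [48.9, -1.0, -9.2] 0.1049 [ 76 180 222]
206 [47.9, -1.0, -8.1] 0.106 [ 72 190 231]
208 [47.0, -1.0, -7.1] 0.1068 [ 73 174 216]
210 [62.4, -1.1, -0.9] 0.0915 [ 66 141 178]
212 [61.1, -1.1, 0.1] 0.0928 [ 71 148 183]
214 [60.8, -1.1, 1.5] 0.0931 [ 65 143 177]
216 [61.8, -1.1, 3.3] 0.092 [ 68 142 177]
218 [30.6, -1.0, -6.0] 0.1233 [114 130 135]
220 [27.4, -1.0, -5.9] 0.1265 [124 131 129]
222 [25.0, -1.0, -5.5] 0.1289 [174 181 176]
224 [9.2, -0.9, -10.1] 0.1447 [125 132 129]
226 [7.0, -0.9, -9.8] 0.1469 [177 183 178]
228 [8.2, -0.9, -8.2] 0.1457 [170 174 171]
230 [2.7, -0.9, -9.3] 0.1512 [141 145 142]
232 [0.2, -0.9, -9.1] 0.1536 [102 105 103]
234 [-2.0, -0.9, -9.0] 0.1559 [113 117 115]
236 [-4.5, -0.9, -9.0] 0.1584 [129 131 130]
238 [-7.9, -0.9, -9.3] 0.1618 [ 96 100 100]
240 [-8.8, -0.9, -8.7] 0.1627 [139 141 138]
242 [-11.3, -0.9, -8.8] 0.1652 [103 106 105]
244 [-13.9, -0.9, -9.0] 0.1678 [129 135 131]
246 [-16.2, -0.8, -9.0] 0.1701 [119 121 118]
248 [-17.7, -0.8, -8.7] 0.1716 [114 118 115]
```

Side crop: tail (200,205) lines up with the mouth (205,240) to within ~1 mm; sleeve still back. Wrist crop: tail at 606 vs mouth centre 601. Correct tool y by −1 mm and z by +1 mm, then lower.

```bash
python3 -m creep '{"delta_pos":[[0,-0.1,0.1],[0.3,-0.1,0.1],[0.6,-0.1,0.1],[0.9,-0.1,0.1],[1.2,-0.1,0.1],[1.4,-0.1,0.1],[1.6,-0.1,0.1],[1.6,-0.1,0.1]],"dr":[[0,0,0],[0,0,0],[0,0,0],[0,0,0],[0,0,0],[0,0,0],[0,0,0],[0,0,0]]}'
python3 -m creep '{"delta_pos":[[0.15,0,0],[0.3,0,0],[0.45,0,0],[0.5,0,0],[0.5,0,0]],"dr":[[0,0,0],[0,0,0],[0,0,0],[0,0,0],[0,0,0]]}'
```

```text
clock: 15.75
position: [0.5084, 0.2271, 0.1365]
ee_rot: [0.598, 0.377, 0.598, -0.377]
contact_force: [0.6, -0.6, -0.2]
width: 0.0188
clock: 16.25
position: [0.5084, 0.2271, 0.1318]
ee_rot: [0.598, 0.377, 0.598, -0.377]
contact_force: [1.0, 0.5, -0.7]
width: 0.0187
```

Entered the bore by ~7 mm without force. Continue gently.

```bash
python3 -m creep '{"delta_pos":[[0.15,0,0],[0.3,0,0],[0.45,0,0],[0.6,0,0],[0.7,0,0],[0.8,0,0],[0.8,0,0]],"dr":[[0,0,0],[0,0,0],[0,0,0],[0,0,0],[0,0,0],[0,0,0],[0,0,0]]}'
python3 -m creep '{"delta_pos":[[0.1,0,0],[0.2,0,0],[0.3,0,0],[0.3,0,0]],"dr":[[0,0,0],[0,0,0],[0,0,0],[0,0,0]]}'
python3 -m creep '{"delta_pos":[[0.1,0,0],[0.2,0,0],[0.2,0,0],[0.2,0,0]],"dr":[[0,0,0],[0,0,0],[0,0,0],[0,0,0]]}'
```

```text
clock: 16.95
position: [0.5084, 0.2271, 0.1239]
ee_rot: [0.598, 0.377, 0.598, -0.377]
contact_force: [0.8, -0.5, 1.1]
width: 0.0185
clock: 17.35
position: [0.5084, 0.2271, 0.1207]
ee_rot: [0.598, 0.377, 0.598, -0.377]
contact_force: [0.4, -0.3, 2.2]
width: 0.0187
clock: 17.75
position: [0.5084, 0.2271, 0.1185]
ee_rot: [0.598, 0.377, 0.598, -0.377]
contact_force: [0.6, 0.2, -0.4]
width: 0.0183
```

```bash

python3 -m creep '{"delta_pos":[[0.05,0,0],[0.1,0,0],[0.1,0,0],[0.1,0,0]],"dr":[[0,0,0],[0,0,0],[0,0,0],[0,0,0]]}' | grep -E 'pos|force'
python3 -m creep '{"delta_pos":[[0.05,0,0],[0.1,0,0],[0.1,0,0],[0.1,0,0]],"dr":[[0,0,0],[0,0,0],[0,0,0],[0,0,0]]}'| grep -E 'pos|force'
python3 - <<'E'
from h import *
st(); w=snap('wrist','w10'); s=snap('side','s10')
A=cv2.resize(s['pixels'][85:185,225:310],None,fx=5,fy=5,interpolation=3); B=cv2.resize(w['pixels'][160:270,275:375],None,fx=3.75,fy=4.545,interpolation=3)
cv2.imwrite('pics/c10.png',np.hstack([A,B]))
E
```

```text
position: [0.5084, 0.2271, 0.118]
contact_force: [0.3, 1.1, 1.9]
position: [0.5085, 0.2272, 0.1172]
contact_force: [0.6, 0.5, 4.5]
t 18.55 p [0.5085 0.2272 0.1172] F [0.63 0.47 4.5 ] w 0.0186 yaw 0.447 tilt [0.001 0.   ] q6 [ 0.3   0.34  1.72  0.    1.09 -0.15]
```

View pics/c10.png

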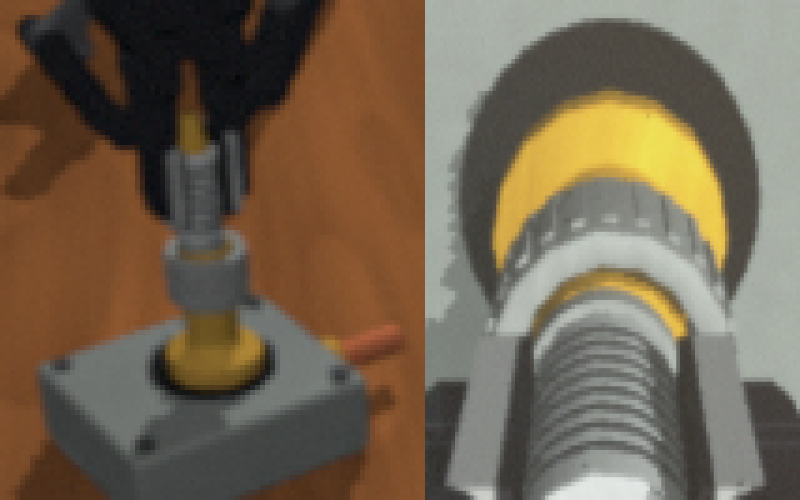

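Side crop: the sleeve has sprung forward (top edge at y≈240 next to the rim). Flange nearly down; push on until it stalls.

```bash

python3 -m creep '{"delta_pos":[[0.05,0,0],[0.1,0,0],[0.1,0,0],[0.1,0,0]],"dr":[[0,0,0],[0,0,0],[0,0,0],[0,0,0]]}' | grep -E 'pos|force'
python3 -m creep '{"delta_pos":[[0.05,0,0],[0.1,0,0],[0.1,0,0],[0.1,0,0]],"dr":[[0,0,0],[0,0,0],[0,0,0],[0,0,0]]}'| grep -E 'pos|force'
python3 -m creep '{"delta_pos":[[0,0,0],[0,0,0],[0,0,0]],"dr":[[0,0,0],[0,0,0],[0,0,0]]}'| grep -E 'pos|force'
```

```text
position: [0.5086, 0.2272, 0.1171]
contact_force: [-0.6, -1.0, 10.9]
position: [0.5087, 0.2272, 0.117]
contact_force: [-2.9, -0.4, 15.4]
position: [0.5087, 0.2272, 0.117]
contact_force: [-1.6, -0.9, 15.0]
```

Stalled at 0.1170 m under 15 N: flange on the rim. Unload with a light tug to check the lock, then release.

```bash

python3 -m creep '{"delta_pos":[[-0.1,0,0],[-0.2,0,0],[-0.3,0,0],[-0.4,0,0],[-0.4,0,0],[-0.4,0,0]],"dr":[[0,0,0],[0,0,0],[0,0,0],[0,0,0],[0,0,0],[0,0,0]]}' | grep -E 'pos|force'
python3 -m creep '{"delta_pos":[[0.1,0,0],[0.15,0,0],[0.15,0,0],[0.15,0,0]],"dr":[[0,0,0],[0,0,0],[0,0,0],[0,0,0]]}'| grep -E 'pos|force'
```

```text
position: [0.5084, 0.2271, 0.1184]
contact_force: [2.1, 1.2, 0.2]
position: [0.5084, 0.2271, 0.1174]
contact_force: [2.0, 1.0, 2.0]
```

```bash

python3 -m creep '{"delta_pos":[[-0.1,0,0],[-0.2,0,0],[-0.3,0,0],[-0.3,0,0],[-0.3,0,0]],"dr":[[0,0,0],[0,0,0],[0,0,0],[0,0,0],[0,0,0]]}' | grep -E 'pos|force'
python3 -m creep '{"delta_pos":[[0.2,0,0],[0.4,0,0],[0.5,0,0],[0.5,0,0],[0.5,0,0]],"dr":[[0,0,0],[0,0,0],[0,0,0],[0,0,0],[0,0,0]]}'| grep -E 'pos|force'
```

```text
position: [0.508, 0.227, 0.1192]
contact_force: [4.6, 1.5, -11.7]
position: [0.5084, 0.2271, 0.1171]
contact_force: [-0.1, 0.1, 5.9]
```

The lock holds an 11.7 N tug, and it is pushed back home. Release and withdraw straight up.

```bash

python3 -m creep '{"delta_pos":[[-0.05,0,0],[-0.05,0,0],[-0.05,0,0],[-0.05,0,0],[-0.05,0,0],[-0.05,0,0]],"dr":[[0,0,0],[0,0,0],[0,0,0],[0,0,0],[0,0,0],[0,0,0]]}' 0.5 20
python3 -m creep '{"delta_pos":[[-1,0,0],[-3,0,0],[-6,0,0],[-9,0,0],[-12,0,0],[-14,0,0],[-14,0,0],[-14,0,0],[-14,0,0]],"dr":[[0,0,0],[0,0,0],[0,0,0],[0,0,0],[0,0,0],[0,0,0],[0,0,0],[0,0,0],[0,0,0]]}'
python3 - <<'E'
from h import *
st(); w=snap('wrist','w11'); s=snap('side','s11'); t=snap('top','t11')
A=cv2.resize(s['pixels'][85:185,225:310],None,fx=4,fy=4,interpolation=3); B=cv2.resize(w['pixels'][130:270,255:395],None,fx=2.857,fy=2.857,interpolation=3)
cv2.imwrite('pics/c11.png',np.hstack([A,B]))
P=cloud(w); k=P[110:270,255:395].reshape(-1,3)
r=np.hypot(k[:,0]-.5086,k[:,1]-.2268); 
for lo,hi in((.0138,.017),(.0,.004)): print(lo,np.percentile(k[(r>lo)&(r<hi),2],[10,25,50,75,90,98]).round(4))
q=k[k[:,2]>.112]; print('nozzle pts',len(q),q.mean(0).round(4),np.percentile(q[:,2],[50,90,99]))
E
```

```text
clock: 22.35
position: [0.5082, 0.2271, 0.1157]
ee_rot: [0.598, 0.377, 0.599, -0.377]
contact_force: [0.1, 0.3, 0.2]
width: 0.0643
clock: 23.25
position: [0.5075, 0.2268, 0.2545]
ee_rot: [0.598, 0.376, 0.599, -0.377]
contact_force: [-0.5, -0.5, -0.2]
width: 0.0642
t 23.25 p [0.5075 0.2268 0.2545] F [-0.48 -0.48 -0.22] w 0.0642 yaw 0.447 tilt [-0.002 -0.001] q6 [ 0.3   0.24  1.5   0.    1.41 -0.15]
0.0138 [0.0555 0.0573 0.1035 0.1042 0.1048 0.1054]
0.0 [0.1604 0.1635 0.1663 0.1671 0.1677 0.1682]
nozzle pts 895 [0.5069 0.2369 0.197 ] [0.15353545 0.39827528 0.39827528]
```

View pics/c11.png

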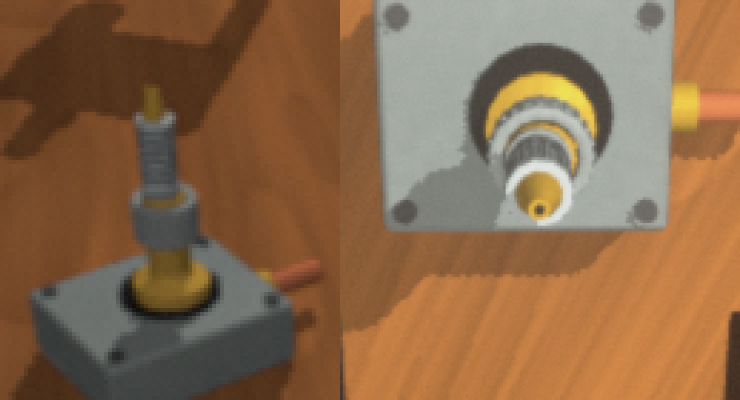

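The nozzle stands upright in the coupler. Sleeve top is at 0.1035 m (forward) and the tip at ~0.166 m (home = 0.165; this camera reads about 0.8 mm high). Last check: that the bystanders haven't moved, then hand in.

```bash
python3 - <<'E'
from h import *
a,b=load('top0'),load('t11')
d=cv2.absdiff(a['pixels'],b['pixels']).max(2)
for n,(u,v) in dict(mandrel=(442,213),big=(398,162),purple=(365,198),dish=(327,261),jar=(330,160),nozzle_old=(408,197)).items():
    print(n,int((d[v-14:v+15,u-14:u+15]>40).sum()))
print(manip.sign_off())
E
```

```text
mandrel 22
big 0
purple 0
dish 0
jar 0
nozzle_old 179
the job is handed in; nothing more can be done
None
```

The blow-off nozzle is fitted and locked in the coupler, and the job is handed in at about 23 s on the robot's clock. I drew the sleeve to its hard stop and let go, and it stayed back, about 11 mm drawn. I then took the small grey nozzle from the stand and pushed it in until it stalled at about 15 N.

**Last checks**
- **Sleeve:** it sprang forward by itself during the push. Its top edge measured 0.1035 m (0.103 m when forward).
- **Nozzle:** the lock held against an 11.7 N upward tug with a couple of mm of play. I pressed it back to the home height before letting go. The tip then measured about 0.166 m against 0.165 m for fully home; this camera had read the empty rim 0.8 mm high.
- **Other things:** the dish, jar, purple nozzle and big nozzle show no change in the top view. Around the mandrel 22 pixels changed. I put that down to the moved nozzle's shadow but did not check it separately.

**Disagreement:** my estimates of the mouth's position (camera against the grip on the sleeve) and of the nozzle in the jaws differed by 1–2 mm. I corrected by 1 mm in each direction before lowering, and the tail went in without noticeable side force.

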